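# Set the flower dryer's thermostat and start it

## Robot

A 6-joint arm with a two-finger parallel gripper is mounted at the origin on the work surface. World frame = base frame: x ahead of the robot, y to its left, z up, the work surface at z = 0. Lengths are in m, angles in rad, forces in N, time in s.
With the tool pointing down it reaches from about 0.35 to 0.775 m from the base axis. Payload 7.3 kg.
Tool frame: the origin (TCP) lies on the centre line of the jaws, within the pads' length; the fingertips stand 17 mm ahead of it and the grasp point (between the pads) lies 2 mm behind it (robot.tcp_to_tips is the distance from the TCP to the fingertips, in m); z points along the fingers, y is the line along which they close (so a half turn about z gives the same grasp; the last joint's range is limited). The gripper opens to 92 mm and grips with 3 to 60 N. Pads are 19 mm wide; open, the fingers measure 130 mm over their backs; the gripper's body (75 mm by 190 mm) begins 47 mm behind the grasp point.
Start: joints at [1.18, 0.342, 1.524, -0, 1.275, -0.146], TCP at [0.127, 0.509, 0.244] pointing down, gripper open.
Joint ranges: [-2.53, 2.53], [-0.77, 2.02], [0.04, 2.7], [-1, 4.14], [0.28, 2.66], [-3.11, 3.11]. Speed limits (rad/s): [2.57, 2.57, 3.14, 3.14, 3.14, 3.14].

## Interface

Orientations are given as [roll, pitch, yaw] about the fixed x, y, z axes, in that order (R = Rz(yaw) Ry(pitch) Rx(roll)).
In Python, from cell import robot gives the robot as it stands. The module is installed in compiled form; this text tells all that it offers.
- The arm moves only by the tool carry_out, never from a script. Its argument "commands" is a list of rows, each a list of 3 entries, a list of its own where there are three numbers: the shift along the tool's x, y, z in m, then the turn about the tool's z in rad, then the opening, from 0 (shut) to 1 (fully open). In form: [[[dx, dy, dz], yaw, claw], ...]. A call has 1 to 20 rows; each row shifts and turns the commanded pose from where the row before left it, along the tool's axes as they then stand; what a row does not reach is not made up. A row lasts 1/8 s, in which the tool goes at most 62.5 mm and 10.7 degrees, less where a joint would pass 70% of its speed; a pose out of reach is approached as far as the arm can. A call is refused whole if a number of a shift passes 0.0625 or a number of a turn 0.188, either way. A call with a gripper value outside its range is refused whole. The fingers move at their own pace and stop on an object; "newtons" is the grip in N (left out, the last holds). Time passes only in rows, so rows that do not move let the fingers close. It gives the time, the measured TCP pose, the force, the opening and the grip force at its end, in the units of the state.
- robot.observe(): the state, without advancing time (a new reading comes with each control period).
- robot.read_camera(name): name is "scene" or "top" or "wrist"; returns a dict with "pixels" (384x512x3 uint8, red, green, blue), "fx", "fy", "cx", "cy" (pixels), "k1" (the pictures are not rectified: a ray, as slopes to the right and down, at radius r is drawn at 1 + k1 r^2 times it, then the intrinsics apply), "view" (4x4, takes a point from world to camera coordinates); the wrist camera has in their place "T_tool_cam" (4x4, takes a point from camera to tool coordinates, whose origin is the TCP and whose axes are the flange's). Camera axes: x right, y up, looking along -z (the intrinsics and any distortion apply to the point x, -y, -z); pixel columns grow to the right and rows downward; lengths in m; the calibration is good to about 2 mm. A picture is of the moment at which its call begins: read the wrist's pose just before it. There is no depth.
- robot.hand_in(): hands the job in; it is judged then, once.
Trained networks look in a picture, given as the dict that the camera call returned (one of the last four; its "shot" number tells which), for a name from the list of things; names that differ only in an ending like _2 or _b are one class to them, and where a whole thing is asked for, a point or a joint stands for the part that bears it (a point fixed in the world has none). Each returns a list of dicts, best first, with "p" (0 to 1); they miss things now and then, are a little off and sometimes report something else, mostly with a low value. They report only what shows in the picture. A call takes as long as a camera call. They do not tell look-alikes from the thing itself.
- robot.find_in(picture, name): "at" ([column, row] in pixels, amid what is visible of it).
- robot.tip_of(picture, name): "at" ([column, row] in pixels: a listed point, or the origin of a listed thing).
The state is a dict: "time": time; "qpos": joint angles; "qvel": joint speeds; "joint_efforts": joint torques, N m; "tool_pos": TCP position; "tool_rot": TCP orientation; "contact_force": force on the tool from outside, world axes, zero at the start; "torque": the same for the moment, N m; "opening": finger opening in m; "grip_force": force on a finger pad.
Only numpy, scipy, OpenCV 4.12 (cv2) and the standard library are available. Lean on these libraries where they do the work, as an engineer would, in place of code of your own. Each camera call takes 0.05 s, during which the arm holds its last target. There are 200 camera calls.

## Task

With a fingertip pressed on the big black knurled dial, turn it clockwise until its white pointer clicks in at the green mark (one or two clicks on), and only then press the red start button fully down and let it come up again. Leave the jar, the pine cone and the small wood slice where they are on the two boxes, neither lifted nor pushed along.

Things in the scene. Friction and masses are not known exactly. Their poses are not given: they have to be found in the camera images.
- dial (a joint): angle of the dial, rad, growing as it turns clockwise seen from above. Five click positions: 0, 0.524, 1.047, 1.571, 2.094; the green mark is the third, 1.047. It starts in the first or second. A sprung ball resists with up to about 0.04 N m for the first half of a step, then draws the dial on into the next click; end stops just outside the first and last click
- dial_top (a point): centre of the flat top face of the dial, on its upright turning axis. The dial is a black disc 92 mm across, 22 mm thick, with a knurled grey-ribbed rim and radial rubber ribs on top, standing 3 mm above the white thermostat box. The white pointer line on its top runs along this point's x axis, outward; z is up
- carrier (a joint): how far the dial is pressed down, m, 0 when up. The dial floats on a spring: it begins to give at about 2 N and then sinks about 1 mm per 1.2 N, 0.007 at most, and comes up again when let go. It can be turned at any depth
- green_mark (a point): green dot 12 mm across on the top of the thermostat box beside the dial, 61.5 mm from the dial's axis; the other four click positions have small black dots at 30 degree steps on the same circle
- thermostat: white thermostat box, screwed to the table, 150 (x) x 200 (y) x 55 (height) mm; origin at centre of its underside, z up. The dial's axis is at y = -35 mm in its frame, the green mark on the +x side of the dial, the cork patch with the jar on the +y side. Whether it stands left or right varies
- start_top (a point): centre of the top of the round red start button, 36 mm across, in a black housing on a white box screwed to the table (100 x 200 x 45 mm high, the button at its centre). It moves down
- start (a joint): travel of the start button, m, 0 when up, 0.006 when fully down (about 5 N there); a spring brings it back up
- bead_jar: small amber glass jar with brass lid, 34 mm across, 45 mm tall, loose on the cork patch on top of the thermostat box; origin at centre of its underside
- slice_small: round slice of a branch, 56 mm across, 10 mm thick, lying loose on top of the switch box, on its -y side; origin at centre of its underside
- pine_cone: brown pine cone, about 50 mm across, 48 mm tall, standing loose on top of the switch box, on its +y side; origin at centre of its underside
Things that resemble listed ones, but are neither listed nor needed, are in the scene too. What is shaped like the part that bears start_top but orange or yellow is not meant.

How it is judged:
By the outcome, as a careful person would: the job done as asked, in the order asked, and still so for the second after the job is handed in, with the robot touching nothing.
It also fails if it takes over 45 s, if anything falls off the work surface, if the arm or the gripper's body presses on something with over 40 N, if the wrist force passes 120 N, or if a joint passes its speed limit or range.

## Working session

There is one attempt and no reset: what is moved stays moved. The work goes in short steps, Python scripts to look and compute and a tool call to move; the robot and the scene stay as the last step left them, time stands still between calls to the robot, and variables do not carry over. Pictures are saved under pics/ and viewed, at most 10 in all, crops included, and the job is handed in when it is done.

Besides the shell and the picture viewer there is one more tool, called by a JSON object that holds its "method" and its "body". carry_out: Moves the arm, as the interface text tells. Its arguments: {"type":"object","properties":{"commands":{"type":"array"},"newtons":{"type":"number"}},"required":["commands"]}

```bash
mkdir -p pics; cat > h.py <<'E'
import numpy as np, cv2
from scipy.spatial.transform import Rotation as R
from cell import robot
def shot(name,save=None):
    s=robot.observe(); p=robot.read_camera(name)
    if 'view' in p: T=np.linalg.inv(np.array(p['view']))
    else:
        A=np.eye(4);A[:3,:3]=R.from_euler('xyz',s['tool_rot']).as_matrix();A[:3,3]=s['tool_pos'];T=A@np.array(p['T_tool_cam'])
    if save: cv2.imwrite('pics/'+save+'.png',cv2.cvtColor(p['pixels'],cv2.COLOR_RGB2BGR))
    return p,T
def at(p,T,uv,z):
    K=np.array([[p['fx'],0,p['cx']],[0,p['fy'],p['cy']],[0,0,1.]])
    d=cv2.undistortPoints(np.array([[uv]],float),K,np.array([p['k1'],0,0,0.]))[0,0]
    w=T[:3,:3]@np.array([d[0],-d[1],-1]); o=T[:3,3]
    return o+w*(z-o[2])/w[2]
E
python3 - <<'E'
from h import *
s=robot.observe();print(s['time'],s['tool_pos'],s['tool_rot'])
ims=[]
for c in('top','scene'):
    p,T=shot(c); ims.append(p['pixels'])
    for n,z in(('dial_top',.08),('green_mark',.055),('start_top',.06),('thermostat',0),('bead_jar',.055),('pine_cone',.045),('slice_small',.045)):
        for d in robot.tip_of(p,n)[:3]: print(c,n,round(d['p'],2),np.round(d['at']),at(p,T,d['at'],z).round(4))
cv2.imwrite('pics/a.png',cv2.cvtColor(ims[0],cv2.COLOR_RGB2BGR));cv2.imwrite('pics/b.png',cv2.cvtColor(ims[1],cv2.COLOR_RGB2BGR))
E
```

```text
0.0 [0.12707347 0.5090018  0.24304779] [-3.14009271e+00 -2.19299893e-04  2.89681498e+00]
top dial_top 0.92 [304. 168.] [ 0.504  -0.1651  0.08  ]
top green_mark 0.91 [306. 145.] [ 0.5807 -0.1787  0.055 ]
top start_top 0.49 [137. 220.] [0.3732 0.3131 0.06  ]
top start_top 0.48 [352. 272.] [ 0.2121 -0.283   0.06  ]
top start_top 0.46 [198. 152.] [0.5693 0.1403 0.06  ]
top thermostat 0.62 [290. 173.] [ 0.5129 -0.1339  0.    ]
top bead_jar 0.43 [274. 175.] [ 0.4914 -0.0816  0.055 ]
top bead_jar 0.25 [222. 151.] [0.5705 0.0689 0.055 ]
top pine_cone 0.57 [176. 150.] [0.5823 0.2075 0.045 ]
top slice_small 0.6 [220. 154.] [0.5657 0.0775 0.045 ]
scene dial_top 0.84 [216. 261.] [ 0.5097 -0.1761  0.08  ]
scene green_mark 0.71 [238. 286.] [ 0.5673 -0.1779  0.055 ]
scene start_top 0.66 [ 84. 211.] [ 0.2056 -0.2737  0.06  ]
scene start_top 0.63 [309. 109.] [0.3581 0.3116 0.06  ]
scene start_top 0.45 [338. 186.] [0.5663 0.1445 0.06  ]
scene thermostat 0.74 [235. 265.] [ 0.5091 -0.128   0.    ]
scene bead_jar 0.6 [239. 232.] [ 0.4852 -0.0894  0.055 ]
scene pine_cone 0.94 [355. 177.] [0.5757 0.2052 0.045 ]
scene slice_small 0.75 [315. 210.] [0.5617 0.0679 0.045 ]
```

View pics/a.png

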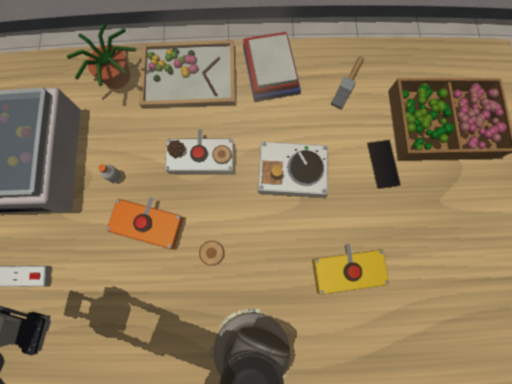

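View pics/b.png

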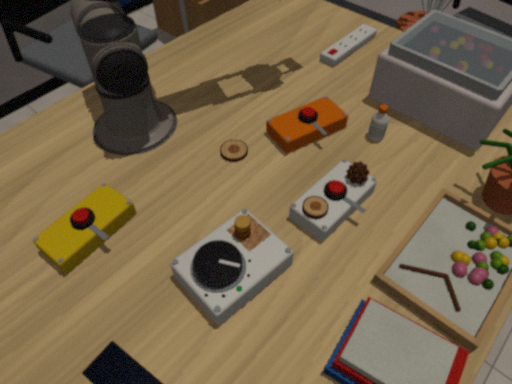

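The two overhead views agree. The white switch box is at about (0.567, 0.142), and the orange and yellow boxes are decoys. The thermostat has its dial at about (0.507, -0.17), the jar on its +y side and the green mark on its +x side. I'll go look at the dial from near, taking in the button on the way.

{"method": "carry_out", "body": {"commands": [[[-0.05, -0.03, 0], 0, 0], [[-0.05, -0.03, 0], 0, 0], [[-0.05, -0.03, 0], 0, 0], [[-0.05, -0.03, 0], 0, 0], [[-0.05, -0.03, 0], 0, 0], [[-0.05, -0.03, 0], 0, 0], [[-0.05, -0.03, 0], 0, 0], [[-0.05, -0.03, 0], 0, 0], [[0, 0, 0], 0, 0], [[0, 0, 0], 0, 0]]}}

```text
time: 2.05
tool_pos: [0.4567, 0.1797, 0.2435]
tool_rot: [3.142, -0.001, 2.896]
contact_force: [0.5, 0.4, -0.2]
opening: 0.0009
grip_force: 0.0
```

```bash
python3 - <<'E'
from h import *
s=robot.observe();print(s['time'],s['tool_pos'],s['tool_rot'])
p,T=shot('wrist','c');print(np.array(p['T_tool_cam']).round(3),p['fx'])
for n,z in(('dial_top',.08),('green_mark',.055),('start_top',.06),('bead_jar',.055),('pine_cone',.045),('slice_small',.045)):
    for d in robot.tip_of(p,n)[:3]: print(n,round(d['p'],2),np.round(d['at']),at(p,T,d['at'],z).round(4))
E
```

```text
2.05 [0.45668103 0.17971715 0.24352884] [ 3.14150490e+00 -9.17979257e-04  2.89611399e+00]
[[-0.001  0.966  0.26   0.069]
 [ 1.     0.001  0.     0.001]
 [-0.     0.26  -0.966 -0.142]
 [ 0.     0.     0.     1.   ]] 292.28781356697436
start_top 0.85 [347.  62.] [0.3634 0.3035 0.06  ]
start_top 0.38 [ 52. 261.] [ 0.4975 -0.0821  0.06  ]
bead_jar 0.68 [ 56. 260.] [ 0.4994 -0.0817  0.055 ]
```

View pics/c.png

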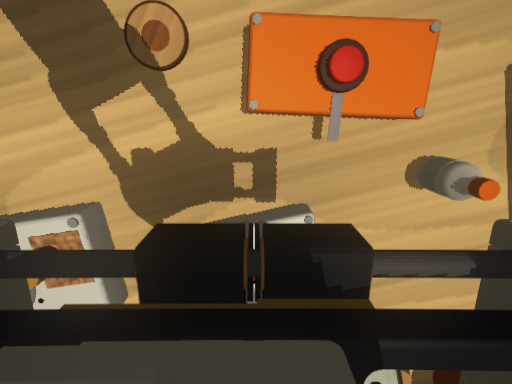

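The picture shows only the orange decoy at (345,65), because the camera sits on the robot's side of the tool. I'll move outward to view the button.

{"method": "carry_out", "body": {"commands": [[[-0.05, 0, 0], 0, 0], [[-0.05, 0, 0], 0, 0], [[-0.05, 0, 0], 0, 0], [[-0.05, 0, 0], 0, 0], [[-0.05, 0, 0], 0, 0], [[0, 0, 0], 0, 0], [[0, 0, 0], 0, 0]]}}

```text
time: 3.28
tool_pos: [0.6991, 0.1195, 0.2431]
tool_rot: [-3.141, -0.001, 2.897]
contact_force: [0.0, 0.4, 0.3]
opening: -0.0001
grip_force: 0.0
```

```bash
python3 - <<'E'
from h import *
p,T=shot('wrist','d')
for n,z in(('start_top',.06),('pine_cone',.045),('slice_small',.045)):
    for d in robot.tip_of(p,n)[:3]: print(n,round(d['p'],2),np.round(d['at']),at(p,T,d['at'],z).round(4))
E
```

```text
start_top 0.68 [237.  45.] [0.5624 0.1377 0.06  ]
pine_cone 0.67 [302.  50.] [0.5811 0.2036 0.045 ]
slice_small 0.94 [176.  62.] [0.5597 0.0702 0.045 ]
```

View pics/d.png

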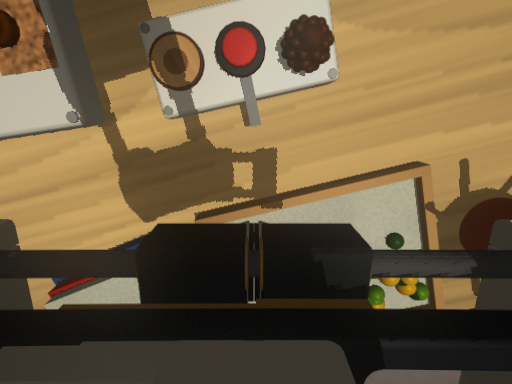

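{"method": "carry_out", "body": {"commands": [[[0, -0.05, 0], 0, 0], [[0, -0.05, 0], 0, 0], [[0, -0.05, 0], 0, 0], [[0, -0.05, 0], 0, 0], [[0, -0.05, 0], 0, 0], [[0, -0.05, 0], 0, 0], [[0, 0, 0], 0, 0], [[0, 0, 0], 0, 0]]}}

```text
time: 4.47
tool_pos: [0.6268, -0.1714, 0.2444]
tool_rot: [3.141, 0.001, 2.897]
contact_force: [0.6, 1.0, 0.1]
opening: 0.0002
grip_force: 0.0
```

```bash
python3 - <<'E'
from h import *
s=robot.observe();print(s['time'],s['tool_pos'],s['tool_rot'])
p,T=shot('wrist','e')
for n,z in(('dial_top',.08),('green_mark',.055),('bead_jar',.055)):
    for d in robot.tip_of(p,n)[:3]: print(n,round(d['p'],2),np.round(d['at']),at(p,T,d['at'],z).round(4))
E
```

```text
4.475 [ 0.62682586 -0.17138158  0.24436313] [3.14106329e+00 7.82468580e-04 2.89674115e+00]
dial_top 0.62 [222.  65.] [ 0.5084 -0.1723  0.08  ]
green_mark 0.78 [234. 130.] [ 0.5708 -0.1784  0.055 ]
bead_jar 0.74 [304.  31.] [ 0.494  -0.0843  0.055 ]
```

View pics/e.png

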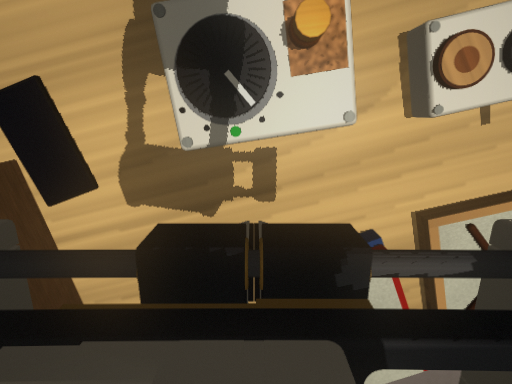

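The pictures show:
- **Switch box:** the red button is at (240,47), between the slice and the cone.
- **Dial:** it's centred near (222,66), the green dot is at (235,131) and the jar is at (312,17). The pointer runs towards (254,104), in line with the second dot, so it needs one click clockwise.

I'll set the closed tip on the dial about 26 mm from its axis, on the side away from the jar.

{"method": "carry_out", "body": {"commands": [[[0.038, -0.018, 0], 0, 0], [[0.038, -0.018, 0], 0, 0], [[0.039, -0.019, 0.04], 0, 0], [[0, 0, 0.05], 0, 0], [[0, 0, 0.04], 0, 0], [[0, 0, 0.008], 0, 0], [[0, 0, 0], 0, 0], [[0, 0, 0], 0, 0]]}}

```text
time: 5.68
tool_pos: [0.5033, -0.1978, 0.1074]
tool_rot: [-3.141, 0.003, 2.897]
contact_force: [0.6, -0.0, -0.1]
opening: 0.0002
grip_force: 0.0
```

{"method": "carry_out", "body": {"commands": [[[0, 0, 0.005], 0, 0], [[0, 0, 0.005], 0, 0], [[0, 0, 0.003], 0, 0], [[0, 0, 0], 0, 0], [[0, 0, 0], 0, 0]]}}

```text
time: 6.3
tool_pos: [0.5023, -0.1977, 0.0932]
tool_rot: [-3.141, 0.001, 2.897]
contact_force: [-1.0, 0.6, 4.9]
opening: 0.0003
grip_force: 2.7
```

Contact is at the expected height with 4.9 N. I'll press a little more and then turn.

{"method": "carry_out", "body": {"commands": [[[0, 0, 0.002], 0, 0], [[0, 0, 0], 0, 0], [[0.0027, 0.0001, 0], 0.104, 0], [[0.0027, 0.0001, 0], 0.104, 0], [[0.0027, 0.0001, 0], 0.104, 0], [[0.0027, 0.0001, 0], 0.104, 0], [[0.0027, 0.0001, 0], 0.104, 0], [[0, 0, 0], 0, 0], [[0, 0, 0], 0, 0]]}}

```text
time: 7.42
tool_pos: [0.4914, -0.1916, 0.0919]
tool_rot: [3.14, 0.003, 2.377]
contact_force: [0.4, 1.9, 8.8]
opening: 0.0003
grip_force: 4.2
```

```bash
python3 - <<'E'
from h import *
p,T=shot('scene')
im=cv2.cvtColor(p['pixels'],cv2.COLOR_RGB2BGR)[190:330,150:310]
q,_=shot('wrist')
a=cv2.resize(im,(480,420),interpolation=2);b=cv2.resize(cv2.cvtColor(q['pixels'],cv2.COLOR_RGB2BGR),(320,240))
c=np.zeros((420,800,3),np.uint8);c[:,:480]=a;c[:240,480:]=b;cv2.imwrite('pics/f.png',c)
E
```

```text
(no output)
```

View pics/f.png

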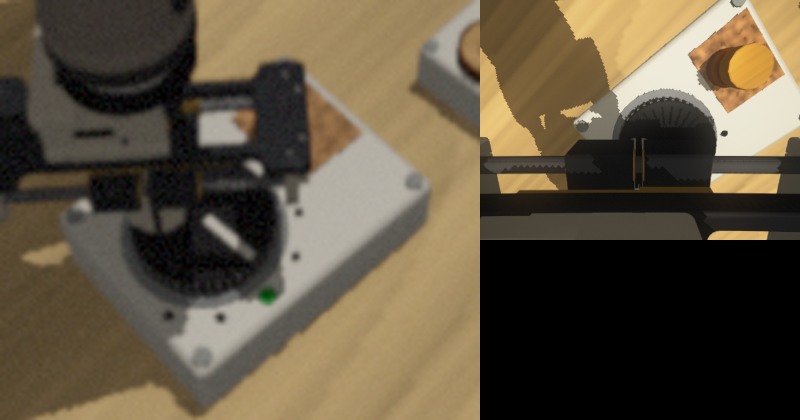

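The pointer has moved round and now aims close to the green dot. I'll lift off so it can settle, then check from the viewing pose.

{"method": "carry_out", "body": {"commands": [[[0, 0, -0.01], 0, 0], [[0, 0, -0.04], 0, 0], [[0, 0, -0.05], 0, 0], [[0, 0, -0.05], -0.173, 0], [[-0.03, 0.03, 0], -0.173, 0], [[-0.03, 0.02, 0], -0.174, 0], [[-0.04, 0.02, 0], 0, 0], [[-0.04, 0, 0], 0, 0], [[0, 0, 0], 0, 0], [[0, 0, 0], 0, 0]]}}

```text
time: 8.78
tool_pos: [0.6491, -0.1769, 0.2402]
tool_rot: [3.141, -0.002, 2.897]
contact_force: [0.3, -0.3, 0.1]
opening: 0.0008
grip_force: 0.0
```

```bash
python3 - <<'E'
from h import *
p,T=shot('wrist')
g=at(p,T,robot.tip_of(p,'green_mark')[0]['at'],.055)
c=at(p,T,robot.tip_of(p,'dial_top')[0]['at'],.08)
# rectified top-down crop about the dial at z=.08, 4px/mm... white pointer angle by pixels
P=p['pixels'].astype(int); v,u=np.where(P.min(2)>130)
X=np.array([at(p,T,(a,b),.08) for a,b in zip(u,v)])
m=np.hypot(*(X-c)[:,:2].T)<.036; Y=X[m]-c
print(c,g,'green ang',np.degrees(np.arctan2(*(g-c)[1::-1])),'ptr',m.sum(),np.degrees(np.arctan2(Y[:,1].mean(),Y[:,0].mean())))
cv2.imwrite('pics/g.png',cv2.cvtColor(p['pixels'],cv2.COLOR_RGB2BGR))
E
```

```text
Traceback (most recent call last):
IndexError: list index out of range
```

```bash
python3 - <<'E'
from h import *
p,T=shot('wrist','g')
c=np.array([.508,-.172,.08])
P=p['pixels'].astype(int); v,u=np.where(P.min(2)>130)
X=np.array([at(p,T,(a,b),.08) for a,b in zip(u,v)])
m=np.hypot(*(X-c)[:,:2].T)<.036; Y=X[m]-c
print('ptr',m.sum(),np.degrees(np.arctan2(Y[:,1].mean(),Y[:,0].mean())))
v,u=np.where((P[...,1]>P[...,0]+50)&(P[...,1]>P[...,2]+40)&(np.arange(384)[:,None]<200))
print(len(u)); g=at(p,T,(u.mean(),v.mean()),.055);print(u.mean(),v.mean(),g,np.degrees(np.arctan2(*(g-c)[1::-1])))
E
```

```text
ptr 0 nan
65
235.6769230769231 109.55384615384615 [ 0.57250631 -0.17639124  0.055     ] -3.8943740667474764<stdin>:7: RuntimeWarning: Mean of empty slice.
  ret = ret.dtype.type(ret / rcount)
```

View pics/g.png

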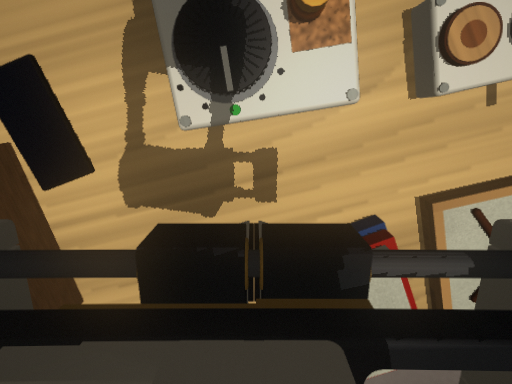

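The pointer, from (223,46) to (231,90), lines up with the green dot at (236,110) to about 1°, so it has clicked in. The jar hasn't moved. Now the button.

{"method": "carry_out", "body": {"commands": [[[0.0263, 0.0481, 0], 0, 0], [[0.0263, 0.0481, 0], 0, 0], [[0.0263, 0.0481, 0], 0, 0], [[0.0263, 0.0481, 0], 0, 0], [[0.0263, 0.0481, 0], 0, 0], [[0.0263, 0.0481, 0], 0, 0], [[0, 0, 0], 0, 0], [[0, 0, 0.05], 0, 0], [[0, 0, 0.05], 0, 0], [[0, 0, 0.04], 0, 0], [[0, 0, 0], 0, 0], [[0, 0, 0], 0, 0]]}}

```text
time: 10.42
tool_pos: [0.5679, 0.1406, 0.1026]
tool_rot: [3.141, 0.003, 2.896]
contact_force: [0.5, -0.2, 1.1]
opening: 0.0004
grip_force: 0.0
```

```bash
python3 - <<'E'
from h import *
p,T=shot('scene')
im=cv2.cvtColor(p['pixels'],cv2.COLOR_RGB2BGR)[130:250,270:400]
q,_=shot('wrist')
a=cv2.resize(im,(455,420),interpolation=2);b=cv2.resize(cv2.cvtColor(q['pixels'],cv2.COLOR_RGB2BGR),(320,240))
c=np.zeros((420,775,3),np.uint8);c[:,:455]=a;c[:240,455:]=b;cv2.imwrite('pics/i.png',c)
E
```

```text
(no output)
```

View pics/i.png

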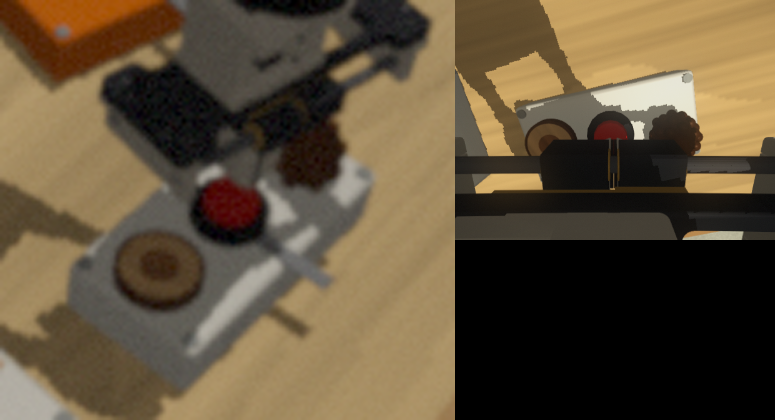

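The fingertip is over the red button, seen at (228,203), and clear of the slice and cone. I'll go down slowly.

{"method": "carry_out", "body": {"commands": [[[0, 0, 0.006], 0, 0], [[0, 0, 0.006], 0, 0], [[0, 0, 0.006], 0, 0], [[0, 0, 0], 0, 0], [[0, 0, 0], 0, 0]]}}

```text
time: 11.15
tool_pos: [0.5667, 0.1413, 0.0828]
tool_rot: [-3.142, -0.0, 2.897]
contact_force: [-0.8, 0.4, 2.3]
opening: 0.0005
grip_force: 1.1
```

{"method": "carry_out", "body": {"commands": [[[0, 0, 0.002], 0, 0], [[0, 0, 0.002], 0, 0], [[0, 0, 0], 0, 0], [[0, 0, 0], 0, 0]]}}

```text
time: 11.65
tool_pos: [0.5667, 0.1413, 0.0789]
tool_rot: [3.141, 0.0, 2.897]
contact_force: [-2.0, 0.0, 4.3]
opening: 0.0001
grip_force: 2.2
```

{"method": "carry_out", "body": {"commands": [[[0, 0, 0.002], 0, 0], [[0, 0, 0.001], 0, 0], [[0, 0, 0], 0, 0], [[0, 0, 0], 0, 0]]}}

```text
time: 12.15
tool_pos: [0.5669, 0.1413, 0.0779]
tool_rot: [3.141, 0.001, 2.897]
contact_force: [-7.4, 0.3, 19.8]
opening: 0.0004
grip_force: 10.2
```

The force followed the spring, then rose steeply at about 5 N, so the button is at full travel. I'll release it.

{"method": "carry_out", "body": {"commands": [[[0, 0, -0.01], 0, 0], [[0, 0, -0.03], 0, 0], [[0, 0, -0.05], 0, 0], [[0, 0, -0.05], 0, 0], [[-0.05, 0, 0], 0, 0], [[-0.05, 0, 0], 0, 0], [[-0.04, 0, 0], 0, 0], [[0, 0, 0], 0, 0], [[0, 0, 0], 0, 0]]}}

```text
time: 13.28
tool_pos: [0.7019, 0.1074, 0.2148]
tool_rot: [-3.141, -0.002, 2.897]
contact_force: [-0.1, 0.2, -1.0]
opening: 0.0006
grip_force: 0.0
```

```bash
python3 - <<'E'
from h import *
p,T=shot('scene')
q,_=shot('wrist')
b=lambda i:cv2.cvtColor(i,cv2.COLOR_RGB2BGR)
c=np.zeros((400,800,3),np.uint8);c[:,:500]=cv2.resize(b(p['pixels'])[140:340,150:400],(500,400),interpolation=2);c[:225,500:]=cv2.resize(b(q['pixels']),(300,225));cv2.imwrite('pics/j.png',c)
for n,z in(('bead_jar',.055),('pine_cone',.045),('slice_small',.045)):
    for d in robot.tip_of(p,n)[:1]: print(n,np.round(d['at']),at(p,T,d['at'],z).round(4))
E
```

```text
bead_jar [244. 231.] [ 0.4906 -0.0805  0.055 ]
pine_cone [353. 178.] [0.5741 0.1993 0.045 ]
slice_small [311. 210.] [0.557  0.0616 0.045 ]
```

View pics/j.png

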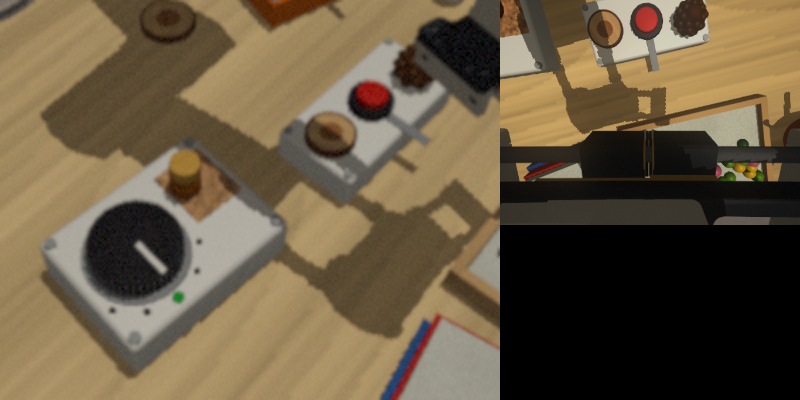

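The pointer, from (137,243) to (165,272), aims at the green dot at (178,297). The button is up again, and the jar, slice and cone are where they were.

```bash
python3 -c "
from cell import robot
print(robot.hand_in())"
```

```text
the job is handed in; nothing more can be done
None
```

The dial was turned one click clockwise to the green mark, then the red start button was pressed fully down and came up again; the jar, cone and slice stayed in place, and the job is handed in (about 13 s used).

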